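# Pin the lever of the ring bender to its ram

## Task

The jeweller's ring bender has been re-set and its hand lever must be coupled to the ram again: swing the lever in by its red grip until its fork stands over the tail of the ram, take the clevis pin out of the punch block and thread it down through the fork and the ram's hidden eye until its collar lies flush on the fork, then let go. Press only lightly while you feel for the eye with the nose of the pin, never force it, and leave the punches and the other tools as they are.

Things in the scene. Friction and masses are not known exactly. Their poses are not given: they have to be found in the camera images.
- bender: the ring bender, green bed 270 x 200 x 12 mm, screwed down; origin on the bench, on the ram's line; its x axis runs along the ram towards the die, y from the lever's pivot across the ram's line, z up. The ram is a flat steel bar 30 mm wide along that x axis, 33 to 47 mm above the bench, clamped in its guide (bender x 44 to 100 mm, up to 61 mm high): rubbing or pushing does not move it
- eye_range (a point): a fixed point of the bed: bender (0, 0), at the height of the ram's flat top, 47 mm. Near its tail the ram has one upright through hole, the eye, 11.5 mm wide. Set-ups differ: the eye's centre is on the ram's line, anywhere from 20 mm behind to 20 mm ahead of this point along bender x. It is not measured. Around the eye the bar is solid: 54 mm behind it, and on to the guide ahead
- lever (a joint): angle of the hand lever (rad) about its upright pivot: 0 when square to the ram, pointing along bender +y; positive when swung open towards bender -x (counter-clockwise from above). The fork is over the eye somewhere between -0.29 and 0.29. It moves from -0.36 to 0.8, stays where it is left, and takes about 1 to 3 N at the grip or the fork to swing
- pivot (a point): axis of the lever's pivot, at bender (0, -70 mm), at the height of the fork's upper face, 58 mm above the bench
- fork_slot (a point): middle of the slot in the fork's upper face, 58 mm above the bench, 70 mm from the pivot axis. Two cheeks 32 mm wide, above (48 to 58 mm high) and below (22 to 32 mm) the ram, are slotted through: 20 mm along the lever, and across it 12.5 mm (upper) and 14 mm (lower), so a pin on the ram's line stays inside as the lever swings. A pin in the slot drags the lever along; bed below 12 mm high
- lever_grip (a point): middle of the upright red grip, 25 mm across, from 68 to 106 mm above the bench (this point at 88 mm), 170 mm from the pivot axis along the lever
- pin: the clevis pin, 50 to 100 g, standing upright in one of the four holes of the punch block; origin in the middle of the collar's underside, z up. Steel shank 10 mm thick and 42 mm long below the collar, its last 2 mm tapering to a 9 mm nose; collar 24 mm across, 4 mm thick; above it a brass knob to hold, 16 mm across and 24 mm high (4 to 28 mm above the origin)
- pin_tip (a point): end of the pin's nose, 42 mm below its origin
- block: wooden punch block 200 x 52 x 50 mm, does not move; origin under its centre, long along its x axis; four upright through holes 13 mm wide at x = -72, -24, 24 and 72 mm. The pin's collar rests on its top, 50 mm above the bench
- punch1: doming punch, steel rod 10 mm thick with a ball end 15 mm across, standing in another hole of the block and reaching about 92 mm above the bench; origin at its foot. Leave it
- punch2: as punch1, ball 18 mm, about 95 mm high. Leave it
- punch3: as punch1, ball 21 mm, about 97 mm high. Leave it
- hammer: bench hammer 230 mm long lying at the right of the bench, origin under it. Leave it
- bench_block: steel bench block 75 x 75 x 22 mm, origin under its centre. Leave it
- bangle: silver bangle 68 mm across and 10 mm high lying flat. Leave it
- bangle2: brass bangle 62 mm across and 8 mm high lying flat. Leave it
- pliers: orange-handled pliers 140 mm long lying flat. Leave them

How it is judged:
By the outcome, as a careful person would: the job done as asked, in the order asked, and still so for the second after the job is handed in, with the robot touching nothing.
It also fails if it takes over 70 s, if anything falls off the work surface, if the arm or the gripper's body presses on something with over 40 N, if the wrist force passes 120 N, or if a joint passes its speed limit or range.

## Robot

A 6-joint arm with a two-finger parallel gripper is mounted at the origin on the work surface. World frame = base frame: x ahead of the robot, y to its left, z up, the work surface at z = 0. Lengths are in m, angles in rad, forces in N, time in s.
With the tool pointing down it reaches from about 0.275 to 0.825 m from the base axis. Payload 5.2 kg.
Tool frame: the origin (TCP) lies between the finger pads; the fingertips stand 8 mm ahead of it and the grasp point (between the pads) lies 11 mm behind it (tip_extent is the distance from the TCP to the fingertips, in m); z points along the fingers, y is the line along which they close (so a half turn about z gives the same grasp; the last joint's range is limited). The gripper opens to 93 mm and grips with 3 to 60 N. Pads are 15 mm wide; open, the fingers measure 128 mm over their backs; the gripper's body (75 mm by 188 mm) begins 65 mm behind the grasp point.
Start: joints at [-0.203, 0.259, 1.535, -0, 1.348, -0.203], TCP at [0.55, 0, 0.227] pointing down, gripper open.
Joint ranges: [-3.14, 3.14], [-0.91, 2.08], [0.19, 2.58], [-1.22, 4.36], [0.22, 2.71], [-3.12, 3.12]. Speed limits (rad/s): [2.57, 2.57, 3.14, 3.14, 3.14, 3.14].

## Interface

Orientations are given as [roll, pitch, yaw] about the fixed x, y, z axes, in that order (R = Rz(yaw) Ry(pitch) Rx(roll)).
In Python, from bench import read_state, capture, camera_params, sign_off, boxes_of, place_of, tip_extent gives the robot as it stands.
- The arm moves only by the tool move_arm, never from a script. Its argument "motion" is text: rows parted by semicolons, each of 7 numbers parted by spaces: the closure, from 0 (fully open) to 1 (shut), then the shift along the tool's x, y, z in m, then the turn, a rotation vector about the tool's x, y, z in degrees. In form: grip tx ty tz ax ay az; .... A call has 1 to 12 rows; each row is the pose to reach, as a shift and turn from the pose commanded when the call began, along the tool's axes at that moment; what a row does not reach only later rows make up. A row lasts 1/10 s, in which the tool goes at most 50 mm and 8.59 degrees, less where a joint would pass 70% of its speed; a pose out of reach is approached as far as the arm can. A call with a gripper value outside its range is refused whole. The fingers move at their own pace and stop on an object; the grip force is fixed at half the most. Time passes only in rows, so rows that repeat a pose let the fingers close. It gives the time, the measured TCP pose, the force, the opening and the grip force at its end, in the units of the state.
- read_state(): the state, without advancing time (a new reading comes with each control period).
- capture(name): name is "scene" or "side" or "wrist"; returns (picture, depth): 384x512x3 uint8, red, green, blue; 384x512 float32, m along the optical axis (not along the pixel's ray), 0 where there is no reading.
- camera_params(name): a dict with "fx", "fy", "cx", "cy" (pixels), "dist_coeffs" ([k1, k2, p1, p2, k3] as OpenCV has them; the pictures are not rectified), "origin" and "rotation" of the camera in the world. Camera axes: x right, y up, looking along -z (the intrinsics and any distortion apply to the point x, -y, -z); pixel columns grow to the right and rows downward; lengths in m; the calibration is good to about 2 mm. A picture is of the moment at which its call begins: read the wrist's pose just before it. camera_params takes no time and is no camera call; for the wrist camera it gives the pose at the moment of the call.
- sign_off(): hands the job in; it is judged then, once.
Trained networks look in the newest picture that a camera, given by its name, has taken for a name from the list of things; names that differ only in an ending like _2 or _b are one class to them, and where a whole thing is asked for, a point or a joint stands for the part that bears it (a point fixed in the world has none). Each returns a list of dicts, best first, with "confidence" (0 to 1); they miss things now and then, are a little off and sometimes report something else, mostly with a low value. They report only what shows in the picture. A call takes as long as a camera call.
- boxes_of(camera, query): "point" ([x, y, z] in m, in world coordinates, good to about 4 mm: the middle of the surface that is visible of it).
- place_of(camera, query): "point" ([x, y, z] in m, in world coordinates, good to about 4 mm: a listed point, or the origin of a listed thing).
The state is a dict: "time": time; "qpos": joint angles; "qd": joint speeds; "effort": joint torques, N m; "ee_pos": TCP position; "eef_rot": TCP orientation; "force": force on the tool from outside, world axes, zero at the start; "moment": the same for the moment, N m; "width": finger opening in m; "grasp_force": force on a finger pad.
Only numpy, scipy, OpenCV 4.12 (cv2) and the standard library are available. Lean on these libraries where they do the work, as an engineer would, in place of code of your own. Each camera call takes 0.05 s, during which the arm holds its last target. There are 200 camera calls.

## Working session

There is one attempt and no reset: what is moved stays moved. The work goes in short steps, Python scripts to look and compute and a tool call to move; the robot and the scene stay as the last step left them, time stands still between calls to the robot, and variables do not carry over. Pictures are saved under pics/ and viewed, at most 10 in all, crops included, and the job is handed in when it is done.

Besides the shell and the picture viewer there is one more tool, called after "Request:" by a JSON object that holds its "method" and its "body". move_arm: Moves the arm, as the interface text tells. Its arguments: {"type":"object","properties":{"motion":{"type":"string"}},"required":["motion"]}

```bash
mkdir -p pics; ls; python3 - <<'E'
from bench import *
import cv2
s=read_state();print(s)
for c in ["scene","side"]:
    p,d=capture(c);cv2.imwrite(f"pics/{c}0.png",p[:,:,::-1])
    for q in ["bender","pivot","fork_slot","lever_grip","eye_range","pin","pin_tip","block","punch1","punch2","punch3"]:
        print(c,q,[(r["point"],round(r["confidence"],2)) for r in place_of(c,q)[:3]])
    print(read_state()["time"])
print(tip_extent)
E
```

```text
pics
{'time': 0.0, 'qpos': array([-2.02748259e-01,  2.59345354e-01,  1.53609616e+00, -1.09452166e-05,
        1.34798485e+00, -2.02770638e-01]), 'qd': array([-0.00108768,  0.00155767, -0.00041279, -0.00056774, -0.00031095,
        0.00021614]), 'effort': array([ 2.41929010e-04, -4.37298238e+01, -2.84004611e+01,  7.19661056e-02,
        4.11791797e-02, -1.14769305e-04]), 'ee_pos': array([5.49462635e-01, 1.58491153e-04, 2.25811182e-01]), 'eef_rot': array([-3.13979437e+00, -3.58827208e-04,  1.57082081e+00]), 'force': array([-0.22240975,  0.43462841, -0.06524837]), 'moment': array([0.05277   , 0.00843763, 0.03043918]), 'grasp_force': 0.0, 'width': 0.09322318774824044}
scene bender [([0.5925, 0.1668, 0.0008], 0.63)]
scene pivot [([0.5916, 0.0974, 0.0574], 0.78)]
scene fork_slot [([0.565, 0.1629, 0.0576], 0.64), ([0.3302, -0.3269, 0.0003], 0.53)]
scene lever_grip []
scene eye_range [([0.6003, 0.1676, 0.0473], 0.57)]
scene pin [([0.5015, -0.2012, 0.0515], 0.48)]
scene pin_tip [([0.5058, -0.2029, 0.0032], 0.51)]
scene block [([0.5719, -0.1938, 0.0006], 0.69)]
scene punch1 []
scene punch2 []
scene punch3 []
0.6
side bender [([0.595, 0.1654, 0.0005], 0.78), ([0.4152, 0.4078, -0.0004], 0.59)]
side pivot [([0.5925, 0.0985, 0.0551], 0.84), ([0.331, -0.3251, -0.0011], 0.41)]
side fork_slot [([0.561, 0.1593, 0.0582], 0.69)]
side lever_grip [([0.5175, 0.2492, 0.0911], 0.72)]
side eye_range [([0.5966, 0.1668, 0.0492], 0.58)]
side pin [([0.5207, 0.2473, 0.0918], 0.23)]
side pin_tip [([0.5016, -0.2025, 0.0488], 0.31)]
side block [([0.5755, -0.1978, -0.0023], 0.77)]
side punch1 []
side punch2 []
side punch3 []
1.2
0.008
```

View pics/scene0.png

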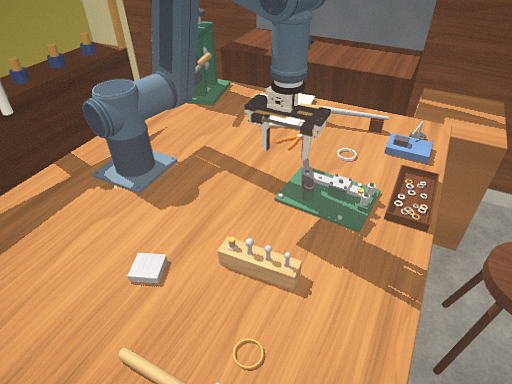

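View pics/side0.png

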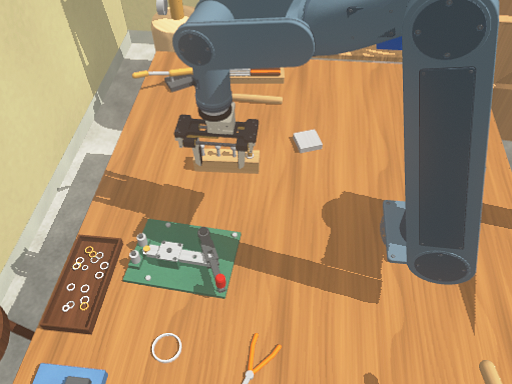

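```bash
python3 - <<'E'
from bench import *
import numpy as np
np.set_printoptions(precision=4,suppress=True)
print(read_state()["ee_pos"]);c=camera_params("wrist");print(c)
E
```

```text
[0.55   0.     0.2266]
{'fx': 300.3419355319994, 'fy': 300.3419355319994, 'cx': 256.07754079718717, 'cy': 183.56761572642617, 'dist_coeffs': array([0.0119, 0.    , 0.    , 0.    , 0.    ]), 'origin': array([0.5502, 0.0673, 0.3837]), 'rotation': array([-0.2454, -0.0004, -0.0007])}
```

Request:
{"method": "move_arm", "body": {"motion": "0 0.04 0.005 0.01 0 0 0; 0 0.08 0.01 0.02 0 0 0; 0 0.12 0.015 0.03 0 0 0; 0 0.16 0.02 0.04 0 0 0; 0 0.16 0.02 0.04 0 0 0; 0 0.16 0.02 0.04 0 0 0"}}

```text
time: 1.8
ee_pos: [0.5697, 0.1607, 0.1862]
eef_rot: [-3.141, 0.001, 1.573]
force: [-0.3, 0.8, -0.2]
width: 0.0931
grasp_force: 0.0
```

```bash
cat > h.py <<'E'
from bench import *
import numpy as np, cv2
from scipy.spatial.transform import Rotation as R
np.set_printoptions(precision=4,suppress=True)
def cloud(cp,d):
    K=np.array([[cp["fx"],0,cp["cx"]],[0,cp["fy"],cp["cy"]],[0,0,1]])
    h,w=d.shape; uv=np.stack(np.meshgrid(np.arange(w),np.arange(h)),-1).reshape(-1,1,2).astype(np.float64)
    n=cv2.undistortPoints(uv,K,np.array(cp["dist_coeffs"])).reshape(h,w,2)
    P=np.stack([n[...,0]*d,-n[...,1]*d,-d],-1)
    rot=np.asarray(cp["rotation"]); M=rot if rot.shape==(3,3) else R.from_euler("xyz",rot).as_matrix()
    return P@M.T+cp["origin"]
def shot(name,f=None):
    cp=camera_params(name);p,d=capture(name)
    if f: cv2.imwrite(f"pics/{f}.png",p[:,:,::-1]); np.savez(f"pics/{f}.npz",p=p,d=d,W=cloud(cp,d))
    return p,cloud(cp,d),d
E
python3 - <<'E'
from h import *
p,W,d=shot("wrist","w1")
s=read_state();print(s["ee_pos"],s["time"])
for q in ["bender","pivot","fork_slot","lever_grip","eye_range"]:
    print(q,[(r["point"],round(r["confidence"],2)) for r in place_of("wrist",q)[:3]])
cv2.imwrite("pics/w1b.png",cv2.resize(p[:,:,::-1],(800,600),interpolation=cv2.INTER_CUBIC))
E
```

```text
[0.57   0.1597 0.1866] 1.85
bender [([0.5954, 0.1649, 0.0004], 0.58)]
pivot [([0.5872, 0.0994, 0.0561], 0.94)]
fork_slot [([0.5586, 0.1633, 0.0584], 0.59)]
lever_grip [([0.5182, 0.2494, 0.0919], 0.63)]
eye_range [([0.5965, 0.1691, 0.0492], 0.76)]
```

View pics/w1b.png

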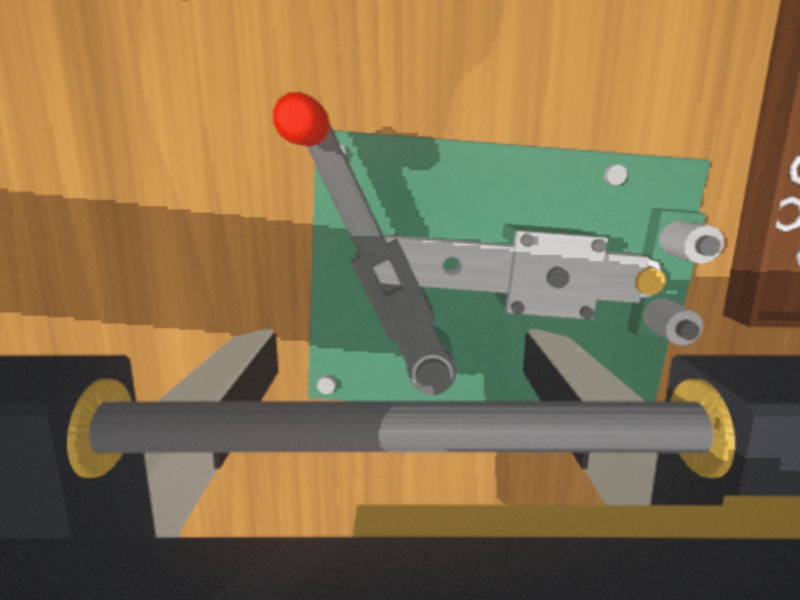

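```bash
python3 - <<'E'
from h import *
z=np.load("pics/w1.npz");p,W=z["p"],z["W"]
cp=camera_params("wrist")
hsv=cv2.cvtColor(p,cv2.COLOR_RGB2HSV)
def plane(u,v,h):
    K=np.array([[cp["fx"],0,cp["cx"]],[0,cp["fy"],cp["cy"]],[0,0,1]])
    n=cv2.undistortPoints(np.array([[[u,v]]],float),K,cp["dist_coeffs"]).ravel()
    r=R.from_euler("xyz",cp["rotation"]).apply([n[0],-n[1],-1]);o=cp["origin"]
    return o+r*(h-o[2])/r[2]
# ram top: points with z 0.042..0.052
m=(abs(W[...,2]-.047)<.003)
m&=(W[...,0]>.5)&(W[...,0]<.66)&(W[...,1]>.13)&(W[...,1]<.2)
print("ram z",np.median(W[m][:,2]),m.sum())
# per column edges of ram between the fork and the guide
up=[];lo=[]
for c in range(268,325,3):
    r=np.where(m[:,c])[0]
    if len(r)>8: up.append(plane(c,r.min()-.5,.047));lo.append(plane(c,r.max()+.5,.047))
for e in (up,lo):
    e=np.array(e);f=np.polyfit(e[:,0],e[:,1],1);print("edge slope",f[0],"y at .6",np.polyval(f,.6),np.std(e[:,1]-np.polyval(f,e[:,0])))
# eye
g=(hsv[160:180,280:300,1]>50);print(g.astype(int))
v,u=np.where(g);print("eye px",u.mean()+280,v.mean()+160,plane(u.mean()+280,v.mean()+160,.047), g.sum())
# red grip
r=(hsv[...,1]>180)&((hsv[...,0]<8)|(hsv[...,0]>172));P=W[r&(W[...,2]>.06)&(W[...,2]<.115)];print("grip",P.mean(0),P.min(0),P.max(0))
# bed edges
b=(abs(W[...,2]-.012)<.004)&(hsv[...,0]>50)&(hsv[...,0]<90)&(hsv[...,1]>60)
cnt=np.argwhere(b);print("bed px rows/cols",cnt.min(0),cnt.max(0))
T=[]
for c in range(225,445,5):
    q=np.where(b[:,c])[0]
    if len(q):T.append(plane(c,q.min()-.5,.012))
T=np.array(T);f=np.polyfit(T[:,0],T[:,1],1);res=T[:,1]-np.polyval(f,T[:,0]);k=abs(res)<.003;f=np.polyfit(T[k,0],T[k,1],1);print("bed far edge slope",f[0],np.polyval(f,.6))
# slot and pivot px by hand
print("slot",plane(387*.64,272*.64,.058),"pivot",plane(433*.64,372*.64,.058))
E
```

```text
ram z 0.04596867366596666 2082
edge slope -0.07818020173862021 y at .6 0.18145053134957498 0.00029749138436274485
edge slope -0.00931865259103309 y at .6 0.1496111204243607 0.002758057183921873
[[0 0 0 0 0 0 0 0 0 0 0 0 0 0 0 0 0 0 0 0]
 [0 0 0 0 0 0 0 0 0 0 0 0 0 0 0 0 0 0 0 0]
 [0 0 0 0 0 0 0 0 0 0 0 0 0 0 0 0 0 0 0 0]
 [0 0 0 0 0 0 0 0 0 0 0 0 0 0 0 0 0 0 0 0]
 [0 0 0 0 0 0 0 0 0 0 0 0 0 0 0 0 0 0 0 0]
 [0 0 0 0 0 0 0 1 1 1 1 1 0 0 0 0 0 0 0 0]
 [0 0 0 0 0 0 1 1 1 1 1 1 1 0 0 0 0 0 0 0]
 [0 0 0 0 0 1 1 1 1 1 1 1 1 0 0 0 0 0 0 0]
 [0 0 0 0 1 1 1 1 1 1 1 1 1 0 0 0 0 0 0 0]
 [0 0 0 0 1 1 1 1 1 1 1 1 1 0 0 0 0 0 0 0]
 [0 0 0 0 1 1 1 1 1 1 1 1 0 0 0 0 0 0 0 0]
 [0 0 0 0 1 1 1 1 1 1 1 0 0 0 0 0 0 0 0 0]
 [0 0 0 0 0 0 1 1 1 0 0 0 0 0 0 0 0 0 0 0]
 [0 0 0 0 0 0 0 0 0 0 0 0 0 0 0 0 0 0 0 0]
 [0 0 0 0 0 0 0 0 0 0 0 0 0 0 0 0 0 0 0 0]
 [0 0 0 0 0 0 0 0 0 0 0 0 0 0 0 0 0 0 0 0]
 [0 0 0 0 0 0 0 0 0 0 0 0 0 0 0 0 0 0 0 0]
 [0 0 0 0 0 0 0 0 0 0 0 0 0 0 0 0 0 0 0 0]
 [0 0 0 0 0 0 0 0 0 0 0 0 0 0 0 0 0 0 0 0]
 [0 0 0 0 0 0 0 0 0 0 0 0 0 0 0 0 0 0 0 0]]
eye px 288.0357142857143 168.375 [0.6029 0.1673 0.047 ] 56
grip [0.521  0.2515 0.1014] [0.5081 0.2404 0.0741] [0.531  0.2639 0.1074]
bed px rows/cols [ 84 198] [255 453]
bed far edge slope -0.0781846520293442 0.24551995482381264
slot [0.5625 0.1639 0.058 ] pivot [0.5922 0.0965 0.058 ]
```

Request:
{"method": "move_arm", "body": {"motion": "0 0.046 -0.025 0.01 0 0 0; 0 0.092 -0.0505 0.02 0 0 0; 0 0.092 -0.0505 0.06 0 0 0; 0 0.092 -0.0505 0.1 0 0 0; 0 0.092 -0.0505 0.1 0 0 0; 0.8 0.092 -0.0505 0.1 0 0 0; 0.8 0.092 -0.0505 0.1 0 0 0; 0.8 0.092 -0.0505 0.1 0 0 0; 0.8 0.092 -0.0505 0.1 0 0 0; 0.8 0.092 -0.0505 0.1 0 0 0"}}

```text
time: 3.1
ee_pos: [0.5202, 0.252, 0.0877]
eef_rot: [3.14, -0.0, 1.57]
force: [0.1, 0.7, -0.3]
width: 0.0576
grasp_force: 0.0
```

Request:
{"method": "move_arm", "body": {"motion": "0.8 0 0 0 0 0 0; 0.8 0 0 0 0 0 0; 0.8 0 0 0 0 0 0; 0.8 0 0 0 0 0 0; 0.8 0 0 0 0 0 0; 0.8 0 0 0 0 0 0"}}

```text
time: 3.7
ee_pos: [0.5192, 0.2521, 0.0865]
eef_rot: [-3.141, -0.0, 1.571]
force: [-1.0, 0.9, -0.3]
width: 0.024
grasp_force: 30.0
```

```bash
python3 - <<'E'
from h import *
s=read_state();print(s["ee_pos"],s["width"],s["grasp_force"],s["force"])
g=s["ee_pos"][:2]; pv=np.array([.592,.0965]); v=g-pv
print("len",np.linalg.norm(v)); a0=np.arctan2(-v[0],v[1]);a1=-.152;print(a0)
v*=.170/np.linalg.norm(v); n=9
for i in range(1,n+1):
    t=(a1-a0)*i/n;c,sn=np.cos(t),np.sin(t)
    w=np.array([c*v[0]-sn*v[1],sn*v[0]+c*v[1]])-v
    print(f"0.8 {w[1]:.4f} {w[0]:.4f} 0 0 0 {-np.degrees(t):.1f}")
E
```

```text
[0.5192 0.2521 0.0865] 0.024022504356077688 30.0000192085281 [-0.9953  0.9159 -0.342 ]
len 0.17179143446608508
0.4373284148014598
0.8 0.0044 0.0102 0 0 0 3.8
0.8 0.0081 0.0207 0 0 0 7.5
0.8 0.0111 0.0314 0 0 0 11.3
0.8 0.0134 0.0423 0 0 0 15.0
0.8 0.0150 0.0533 0 0 0 18.8
0.8 0.0158 0.0644 0 0 0 22.5
0.8 0.0160 0.0756 0 0 0 26.3
0.8 0.0154 0.0867 0 0 0 30.0
0.8 0.0140 0.0977 0 0 0 33.8
```

Request:
{"method": "move_arm", "body": {"motion": "0.8 0.0044 0.0102 0 0 0 3.8; 0.8 0.0081 0.0207 0 0 0 7.5; 0.8 0.0111 0.0314 0 0 0 11.3; 0.8 0.0134 0.0423 0 0 0 15; 0.8 0.015 0.0533 0 0 0 18.8; 0.8 0.0158 0.0644 0 0 0 22.5; 0.8 0.016 0.0756 0 0 0 26.3; 0.8 0.0154 0.0867 0 0 0 30; 0.8 0.014 0.0977 0 0 0 33.8; 0.8 0.014 0.0977 0 0 0 33.8; 0.8 0.014 0.0977 0 0 0 33.8"}}

```text
time: 4.8
ee_pos: [0.6172, 0.2657, 0.0866]
eef_rot: [3.141, 0.0, 0.982]
force: [-0.1, -1.0, 0.9]
width: 0.0243
grasp_force: 30.0
```

Request:
{"method": "move_arm", "body": {"motion": "0 0 0 0 0 0 0; 0 0 0 0 0 0 0; 0 0 0 0 0 0 0; 0 0 0 -0.03 0 0 0; 0 0 0 -0.06 0 0 -8; 0 0 0 -0.095 0 0 -16; 0 0 0 -0.095 0 0 -24; 0 0 0 -0.095 0 0 -33.8; 0 0 0 -0.095 0 0 -33.8"}}

```text
time: 5.7
ee_pos: [0.617, 0.2662, 0.182]
eef_rot: [3.141, -0.0, 1.574]
force: [-0.5, -0.6, -0.0]
width: 0.0904
grasp_force: 0.0
```

Move TCP to (0.603, 0.10): tool x −0.165, tool y −0.014.

Request:
{"method": "move_arm", "body": {"motion": "0 -0.04 -0.004 0 0 0 0; 0 -0.08 -0.008 0 0 0 0; 0 -0.12 -0.012 0 0 0 0; 0 -0.165 -0.014 0 0 0 0; 0 -0.165 -0.014 0 0 0 0; 0 -0.165 -0.014 0 0 0 0"}}

```text
time: 6.3
ee_pos: [0.6031, 0.1002, 0.1815]
eef_rot: [-3.141, -0.0, 1.566]
force: [-0.2, 0.1, 0.5]
width: 0.0931
grasp_force: 0.0
```

```bash
python3 - <<'E'
from h import *
p,W,d=shot("wrist","w2");print(read_state()["ee_pos"],camera_params("wrist")["origin"])
i=[(r["point"],round(r["confidence"],2)) for r in place_of("wrist","fork_slot")[:2]];print(i)
cv2.imwrite("pics/w2b.png",cv2.resize(p[60:210,156:356,::-1],(800,600),interpolation=cv2.INTER_CUBIC))
E
```

```text
[0.6031 0.1013 0.1815] [0.6036 0.1684 0.3386]
[([0.6011, 0.1663, 0.0594], 0.59), ([0.5921, 0.1664, -0.0006], 0.42)]
```

View pics/w2b.png

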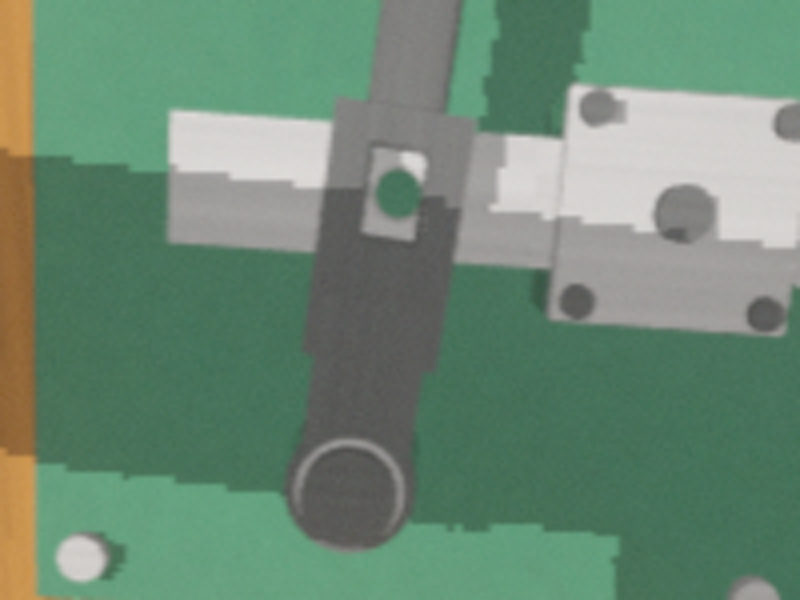

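```bash
cat >> h.py <<'E'
def plane(cp,u,v,h):
    K=np.array([[cp["fx"],0,cp["cx"]],[0,cp["fy"],cp["cy"]],[0,0,1]])
    n=cv2.undistortPoints(np.array([[[u,v]]],float),K,cp["dist_coeffs"]).ravel()
    r=R.from_euler("xyz",cp["rotation"]).apply([n[0],-n[1],-1]);o=cp["origin"]
    return o+r*(h-o[2])/r[2]
E
python3 - <<'E'
from h import *
z=np.load("pics/w2.npz");p,W=z["p"],z["W"];cp=camera_params("wrist")
hsv=cv2.cvtColor(p,cv2.COLOR_RGB2HSV)
v,u=np.where(hsv[98:120,246:266,1]>60);print("eye n",len(u),u.mean()+246,v.mean()+98,plane(cp,u.mean()+246,v.mean()+98,.047))
# slot corners (crop px)
c=[(373,146),(430,155),(415,242),(361,233)]
q=np.mean([plane(cp,156+(a+.5)/4-.5,60+(b+.5)/4-.5,.058) for a,b in c],0);print("slot",q)
pv=plane(cp,156+349/4,60+494/4,.061);print("pivot",pv)
for y in (.12,.15,.18,.19,.2,.22):
    m=(abs(W[...,1]-y)<.003)&(abs(W[...,0]-(.592+.153*(y-.0965)))<.004);print(y,np.median(W[m][:,2]),W[m][:,2].max())
m=(W[...,0]>.635)&(W[...,0]<.69)&(abs(W[...,1]-.165)<.03);print("guide",W[m][:,2].max())
m=(abs(W[...,0]-.592)<.01)&(abs(W[...,1]-.097)<.01);print("pivot z",np.median(W[m][:,2]))
E
```

```text
eye n 93 255.10752688172042 108.01075268817205 [0.6026 0.1695 0.047 ]
slot [0.6019 0.1693 0.058 ]
pivot [0.5911 0.0998 0.061 ]
0.12 0.2909424313163226 0.29787994746822705
0.15 0.056920899476620046 0.05812689761148332
0.18 0.05670511874757683 0.05832894647239806
0.19 0.05704831732193866 0.05902004349177409
0.2 0.056947337836041556 0.059179133336059675
0.22 0.05700603036146981 0.058312514784078284
guide 0.28185509445339507
pivot z 0.06684497485044527
```

```bash
python3 - <<'E'
from h import *
E=[];T=[];O=[]
for i in range(10):
    cp=camera_params("wrist");s=read_state();p,d=capture("wrist")
    hsv=cv2.cvtColor(p,cv2.COLOR_RGB2HSV)
    v,u=np.where(hsv[98:120,246:266,1]>60)
    E.append(plane(cp,u.mean()+246,v.mean()+98,.047)[:2]);T.append(np.r_[s["ee_pos"],s["eef_rot"]%6.2832]);O.append(np.r_[cp["origin"],cp["rotation"],u.mean(),v.mean()])
for X in (E,T,O): X=np.array(X);print(X.mean(0),X.std(0))
E
```

```text
[0.6028 0.1679] [0. 0.]
[0.6031 0.1021 0.1815 3.1418 5.6547 1.5716] [0.     0.0003 0.     0.     1.8849 0.0007]
[ 0.6033  0.1693  0.3386 -0.2452 -0.0002  0.0001  9.4999 11.9112] [0.0001 0.0003 0.     0.0002 0.0001 0.0007 0.0403 0.3567]
```

Request:
{"method": "move_arm", "body": {"motion": "0 -0.045 -0.012 0 0 0 0; 0 -0.09 -0.024 0 0 0 0; 0 -0.135 -0.036 0 0 0 0; 0 -0.18 -0.048 0 0 0 0; 0 -0.225 -0.06 0 0 0 0; 0 -0.27 -0.072 0 0 0 0; 0 -0.315 -0.084 0 0 0 0; 0 -0.369 -0.1 0 0 0 0; 0 -0.369 -0.1 0 0 0 0; 0 -0.369 -0.1 0 0 0 0; 0 -0.369 -0.1 0 0 0 0; 0 -0.369 -0.1 0 0 0 0"}}

```text
time: 8.1
ee_pos: [0.5036, -0.2663, 0.1816]
eef_rot: [-3.142, -0.001, 1.573]
force: [-0.3, -0.0, -0.6]
width: 0.093
grasp_force: 0.0
```

```bash
python3 - <<'E'
from h import *
for i in range(3): shot("wrist")
p,W,d=shot("wrist","w3");s=read_state();print(s["time"],s["ee_pos"],s["eef_rot"],camera_params("wrist")["origin"])
print([(r["point"],round(r["confidence"],2)) for r in place_of("wrist","pin")[:2]])
cv2.imwrite("pics/w3b.png",cv2.resize(p[40:240,156:423,::-1],(800,600),interpolation=cv2.INTER_CUBIC))
E
```

```text
8.3 [ 0.5037 -0.2668  0.1818] [ 3.1415 -0.      1.5726] [ 0.5037 -0.1996  0.3388]
[([0.5013, -0.1984, 0.0508], 0.71)]
```

View pics/w3b.png

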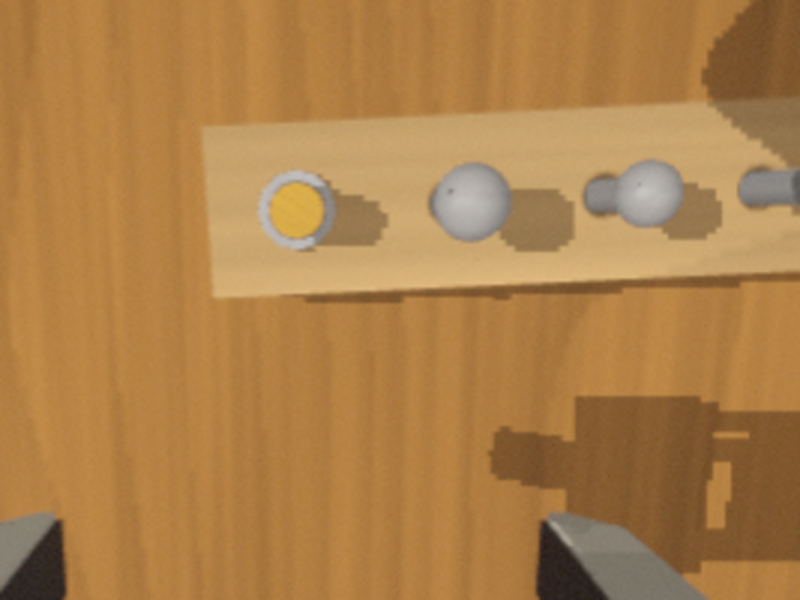

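```bash
python3 - <<'E'
from h import *
z=np.load("pics/w3.npz");p,W=z["p"],z["W"];cp=camera_params("wrist");s=read_state()
hsv=cv2.cvtColor(p,cv2.COLOR_RGB2HSV)
sub=hsv[90:130,236:275]
v,u=np.where((sub[...,1]>190)&(sub[...,0]>15));u=u+236;v=v+90
print(len(u),u.mean(),v.mean(),plane(cp,u.mean(),v.mean(),.078),np.median(W[v,u],0))
v,u=np.where((sub[...,1]<60));u=u+236;v=v+90
c=cv2.minEnclosingCircle(np.stack([u,v],1).astype(np.float32));print(len(u),c,plane(cp,*c[0],.054),np.median(W[v,u,2]))
print(s["ee_pos"],cp["origin"],cp["rotation"])
E
```

```text
0 nan nan [nan nan nan] [nan nan nan]
232 ((254.77928161621094, 109.409912109375), 12.995613098144531) [ 0.5026 -0.2008  0.054 ] 0.05292757039413473
[ 0.5036 -0.267   0.1818] [ 0.5037 -0.1998  0.3388] [-0.2454 -0.0005  0.0009]<stdin>:6: RuntimeWarning: Mean of empty slice.
  ret = ret.dtype.type(ret / rcount)
  return _methods._mean(a, axis=axis, dtype=dtype,
  ret = um.true_divide(
```

Request:
{"method": "move_arm", "body": {"motion": "0.68 0.03 0 0 0 0 0; 0.68 0.0662 -0.001 0.02 0 0 0; 0.68 0.0662 -0.001 0.03 0 0 0; 0.68 0.0662 -0.001 0.03 0 0 0; 0.68 0.0662 -0.001 0.03 0 0 0; 0.68 0.0662 -0.001 0.03 0 0 0; 0.68 0.0662 -0.001 0.03 0 0 0; 0.68 0.0662 -0.001 0.03 0 0 0; 0.68 0.0662 -0.001 0.03 0 0 0; 0.68 0.0662 -0.001 0.03 0 0 0; 0.68 0.0662 -0.001 0.03 0 0 0"}}

```text
time: 9.45
ee_pos: [0.5022, -0.2019, 0.1517]
eef_rot: [3.142, 0.0, 1.571]
force: [0.2, 0.8, 0.8]
width: 0.0294
grasp_force: 0.0
```

Request:
{"method": "move_arm", "body": {"motion": "0.68 0.0008 0 0.03 0 0 0; 0.68 0.0008 0 0.055 0 0 0; 0.68 0.0008 0 0.075 0 0 0; 0.68 0.0008 0 0.088 0 0 0; 0.68 0.0008 0 0.088 0 0 0; 0.68 0.0008 0 0.088 0 0 0; 0.68 0.0008 0 0.088 0 0 0"}}

```text
time: 10.15
ee_pos: [0.503, -0.2015, 0.0648]
eef_rot: [3.14, 0.001, 1.571]
force: [-0.3, -0.2, -0.5]
width: 0.0299
grasp_force: 0.0
```

```bash
python3 - <<'E'
from h import *
for i in range(2): p,W,d=shot("wrist","w4")
s=read_state();print(s["time"],s["ee_pos"],s["force"],s["width"])
cv2.imwrite("pics/w4b.png",cv2.resize(p[150:350,136:376,::-1],(720,600),interpolation=cv2.INTER_CUBIC))
E
```

```text
10.25 [ 0.5029 -0.2014  0.0647] [-0.6233  0.1178  0.1009] 0.029622589442420952
```

View pics/w4b.png

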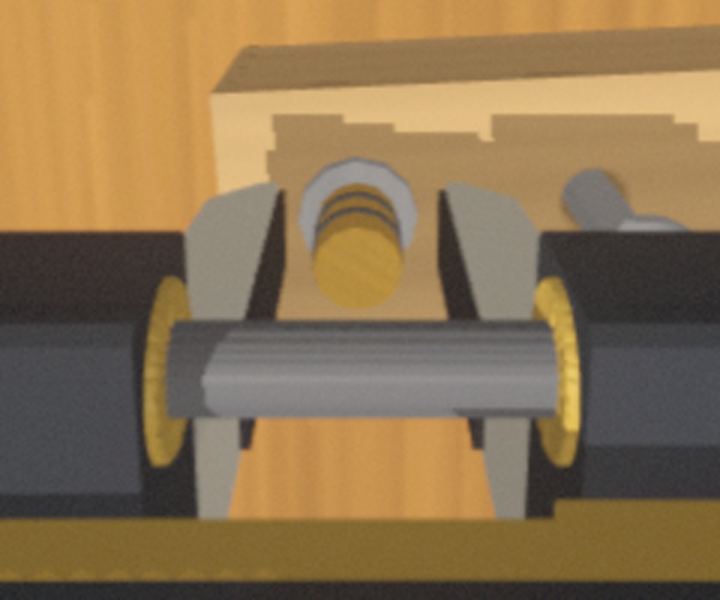

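Request:
{"method": "move_arm", "body": {"motion": "0.95 0 0 0 0 0 0; 0.95 0 0 0 0 0 0; 0.95 0 0 0 0 0 0; 0.95 0 0 0 0 0 0; 0.95 0 0 0 0 0 0; 0.95 0 0 -0.004 0 0 0; 0.95 0 0 -0.01 0 0 0; 0.95 0 0 -0.01 0 0 0"}}

```text
time: 11.05
ee_pos: [0.5026, -0.2012, 0.0744]
eef_rot: [3.141, 0.001, 1.571]
force: [0.4, 0.2, -0.8]
width: 0.0151
grasp_force: 30.0
```

```bash
python3 - <<'E'
from h import *
s=read_state();print(s["time"],s["ee_pos"],s["force"],s["moment"],s["width"],s["grasp_force"])
E
```

```text
11.05 [ 0.5026 -0.2012  0.0744] [ 0.3831  0.2478 -0.7643] [-0.0412  0.0102 -0.0502] 0.015087613403891809 29.999761283397675
```

Request:
{"method": "move_arm", "body": {"motion": "0.95 0 0 -0.045 0 0 0; 0.95 0 0 -0.09 0 0 0; 0.95 0.045 0.0122 -0.09 0 0 0; 0.95 0.09 0.0245 -0.09 0 0 0; 0.95 0.135 0.0367 -0.09 0 0 0; 0.95 0.18 0.049 -0.09 0 0 0; 0.95 0.225 0.0612 -0.09 0 0 0; 0.95 0.27 0.0734 -0.09 0 0 0; 0.95 0.315 0.0857 -0.09 0 0 0; 0.95 0.3685 0.1002 -0.09 0 0 0; 0.95 0.3685 0.1002 -0.09 0 0 0; 0.95 0.3685 0.1002 -0.09 0 0 0"}}

```text
time: 12.25
ee_pos: [0.6021, 0.1691, 0.1631]
eef_rot: [-3.141, 0.0, 1.574]
force: [1.2, 0.2, -0.2]
width: 0.0151
grasp_force: 30.0
```

Request:
{"method": "move_arm", "body": {"motion": "0.95 0 0 0.01 0 0 0; 0.95 0 0 0.02 0 0 0; 0.95 0 0 0.035 0 0 0; 0.95 0 0 0.035 0 0 0; 0.95 0 0 0.035 0 0 0; 0.95 0 0 0.035 0 0 0"}}

```text
time: 12.85
ee_pos: [0.6028, 0.1668, 0.1291]
eef_rot: [3.141, -0.0, 1.57]
force: [0.9, -0.4, -0.9]
width: 0.0151
grasp_force: 30.0
```

```bash
python3 - <<'E'
from h import *
for i in range(2): p,W,d=shot("wrist","w5")
s=read_state();print(s["time"],s["ee_pos"],s["eef_rot"],s["force"],s["width"])
cv2.imwrite("pics/w5b.png",cv2.resize(p[120:320,136:376,::-1],(720,600),interpolation=cv2.INTER_CUBIC))
E
```

```text
12.95 [0.6029 0.1672 0.1294] [ 3.1403 -0.0001  1.5703] [-0.4929 -0.1364 -0.5026] 0.015227257601366019
```

View pics/w5b.png

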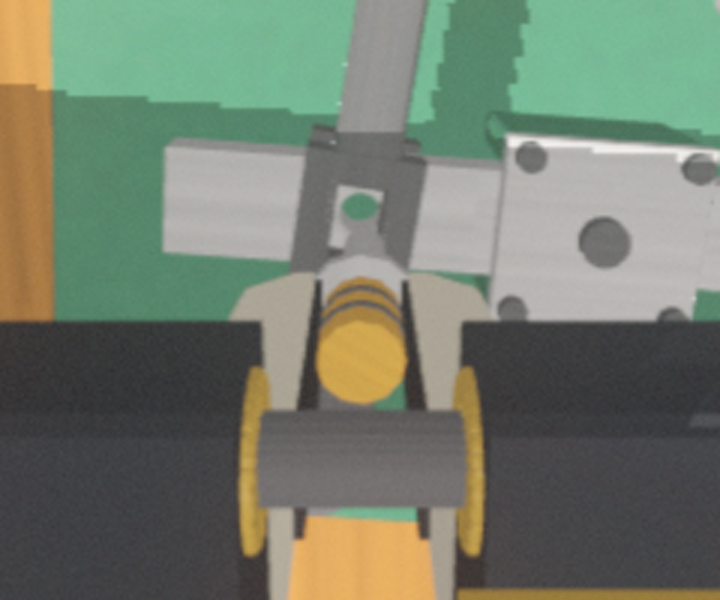

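Request:
{"method": "move_arm", "body": {"motion": "0.95 0 0 0.007 0 0 0; 0.95 0 0 0.013 0 0 0; 0.95 0 0 0.017 0 0 0; 0.95 0 0 0.021 0 0 0; 0.95 0 0 0.021 0 0 0; 0.95 0 0 0.021 0 0 0"}}

```text
time: 13.55
ee_pos: [0.6024, 0.1676, 0.1075]
eef_rot: [-3.141, 0.0, 1.571]
force: [0.4, 0.7, -0.4]
width: 0.015
grasp_force: 30.0
```

```bash
cat > st.py <<'E'
from h import *
F=[];P=[]
for i in range(3): capture("side");s=read_state();F.append(s["force"]);P.append(s["ee_pos"])
print(s["time"],np.mean(P,0),"F",np.mean(F,0),s["moment"],s["width"],"tip z",np.mean(P,0)[2]-.0567)
E
python3 st.py
```

```text
13.7 [0.6025 0.1676 0.1078] F [ 0.0786 -0.3609 -0.5792] [-0.0002  0.038   0.0036] 0.01525238398887845 tip z 0.05107850873703866
```

Nose is in the upper slot with no contact. Go down gently.

Request:
{"method": "move_arm", "body": {"motion": "0.95 0 0 0.001 0 0 0; 0.95 0 0 0.002 0 0 0; 0.95 0 0 0.003 0 0 0; 0.95 0 0 0.004 0 0 0; 0.95 0 0 0.0045 0 0 0; 0.95 0 0 0.0045 0 0 0"}}

```text
time: 14.3
ee_pos: [0.6024, 0.1675, 0.103]
eef_rot: [-3.141, 0.0, 1.571]
force: [0.1, 1.0, -0.3]
width: 0.0155
grasp_force: 30.0
```

```bash
python3 st.py
```

```text
14.45 [0.6024 0.1675 0.1031] F [ 0.094   0.2083 -0.9374] [0.0032 0.0433 0.0895] 0.014916883451001709 tip z 0.04644561649373283
```

Request:
{"method": "move_arm", "body": {"motion": "0.95 0 0 0.001 0 0 0; 0.95 0 0 0.002 0 0 0; 0.95 0 0 0.002 0 0 0"}}

```text
time: 14.75
ee_pos: [0.6023, 0.1675, 0.1009]
eef_rot: [-3.141, 0.0, 1.571]
force: [0.4, -0.6, -0.4]
width: 0.015
grasp_force: 30.0
```

```bash
python3 st.py
```

```text
14.9 [0.6024 0.1675 0.1011] F [ 0.2277 -0.5469 -0.7906] [-0.0322  0.0427  0.0213] 0.015422011640981432 tip z 0.04438804239310547
```

Request:
{"method": "move_arm", "body": {"motion": "0.95 0 0 0.001 0 0 0; 0.95 0 0 0.002 0 0 0; 0.95 0 0 0.003 0 0 0; 0.95 0 0 0.004 0 0 0; 0.95 0 0 0.004 0 0 0"}}

```text
time: 15.4
ee_pos: [0.6023, 0.1675, 0.0969]
eef_rot: [-3.141, 0.0, 1.571]
force: [0.5, 0.3, -0.0]
width: 0.0156
grasp_force: 30.0
```

```bash
python3 st.py
```

```text
15.55 [0.6024 0.1675 0.0971] F [ 0.2018 -0.2058 -0.3865] [0.0328 0.0057 0.0555] 0.015284182775765412 tip z 0.04039584015207302
```

In the eye with no load. Continue; final TCP z about 0.0727.

Request:
{"method": "move_arm", "body": {"motion": "0.95 0 0 0.002 0 0 0; 0.95 0 0 0.004 0 0 0; 0.95 0 0 0.006 0 0 0; 0.95 0 0 0.008 0 0 0; 0.95 0 0 0.01 0 0 0; 0.95 0 0 0.01 0 0 0"}}

```text
time: 16.15
ee_pos: [0.6021, 0.1675, 0.0867]
eef_rot: [-3.141, 0.0, 1.571]
force: [-0.7, -0.2, -1.4]
width: 0.0157
grasp_force: 30.0
```

```bash
python3 st.py
```

```text
16.3 [0.6024 0.1675 0.0871] F [ 0.6181  0.0761 -0.4622] [0.0207 0.0165 0.0117] 0.01526661164805922 tip z 0.03036017963463443
```

Request:
{"method": "move_arm", "body": {"motion": "0.95 0 0 0.002 0 0 0; 0.95 0 0 0.004 0 0 0; 0.95 0 0 0.006 0 0 0; 0.95 0 0 0.008 0 0 0; 0.95 0 0 0.01 0 0 0; 0.95 0 0 0.012 0 0 0; 0.95 0 0 0.0135 0 0 0; 0.95 0 0 0.0135 0 0 0"}}

```text
time: 17.1
ee_pos: [0.6022, 0.1675, 0.0733]
eef_rot: [-3.141, 0.0, 1.571]
force: [-0.5, -0.5, -1.2]
width: 0.0152
grasp_force: 30.0
```

```bash
python3 st.py
```

```text
17.25 [0.6024 0.1675 0.0736] F [ 0.1486  0.7108 -1.1076] [ 0.0126  0.0186 -0.0009] 0.015321175838241743 tip z 0.01691574033371593
```

Request:
{"method": "move_arm", "body": {"motion": "0.95 0 0 0.0004 0 0 0; 0.95 0 0 0.0008 0 0 0; 0.95 0 0 0.0012 0 0 0; 0.95 0 0 0.0012 0 0 0"}}

```text
time: 17.65
ee_pos: [0.6023, 0.1675, 0.0724]
eef_rot: [-3.141, 0.0, 1.571]
force: [0.3, -0.6, -1.1]
width: 0.0157
grasp_force: 30.0
```

```bash
python3 st.py
```

```text
17.8 [0.6024 0.1675 0.0724] F [-0.3589 -0.4907 -0.2784] [ 0.0092  0.0722 -0.0262] 0.015187440100216698 tip z 0.015737310019645304
```

Request:
{"method": "move_arm", "body": {"motion": "0.95 0 0 0.0004 0 0 0; 0.95 0 0 0.0008 0 0 0; 0.95 0 0 0.0008 0 0 0"}}

```text
time: 18.1
ee_pos: [0.6025, 0.1675, 0.0723]
eef_rot: [3.141, 0.0, 1.571]
force: [-2.4, -0.5, 4.6]
width: 0.0152
grasp_force: 30.0
```

```bash
python3 st.py
```

```text
18.25 [0.6025 0.1675 0.0722] F [-1.9692 -0.5235  5.2791] [-0.0449  0.3652  0.0265] 0.015406461573544198 tip z 0.015528346218527195
```

Request:
{"method": "move_arm", "body": {"motion": "0.6 0 0 0 0 0 0; 0.6 0 0 0 0 0 0; 0.6 0 0 0 0 0 0; 0.6 0 0 0 0 0 0; 0.6 0 0 -0.02 0 0 0; 0.6 0 0 -0.05 0 0 0; 0.6 0 0 -0.09 0 0 0; 0.6 -0.02 0 -0.13 0 0 0; 0.6 -0.065 0 -0.13 0 0 0; 0.6 -0.065 0 -0.13 0 0 0; 0.6 -0.065 0 -0.13 0 0 0"}}

```text
time: 19.35
ee_pos: [0.6023, 0.1017, 0.2015]
eef_rot: [-3.141, -0.0, 1.569]
force: [1.1, -0.8, -0.3]
width: 0.0374
grasp_force: 0.0
```

```bash
python3 - <<'E'
from h import *
for i in range(3): p,W,d=shot("wrist","w6")
s=read_state();print(s["time"],s["ee_pos"],s["force"])
for q in ("pin","fork_slot"): print([(r["point"],round(r["confidence"],2)) for r in place_of("wrist",q)[:2]])
m=(abs(W[...,0]-.6024)<.02)&(abs(W[...,1]-.1675)<.02);print("knob top",np.percentile(W[m][:,2],[5,50,90,97,100]))
cv2.imwrite("pics/w6b.png",cv2.resize(p[60:210,156:356,::-1],(800,600),interpolation=cv2.INTER_CUBIC))
E
```

```text
19.5 [0.6019 0.1034 0.2008] [-0.4872 -0.3296  0.2307]
[([0.6018, 0.1688, 0.0565], 0.78)]
[([0.5982, 0.1716, 0.0603], 0.57)]
knob top [0.0464 0.358  0.358  0.358  0.358 ]
```

View pics/w6b.png

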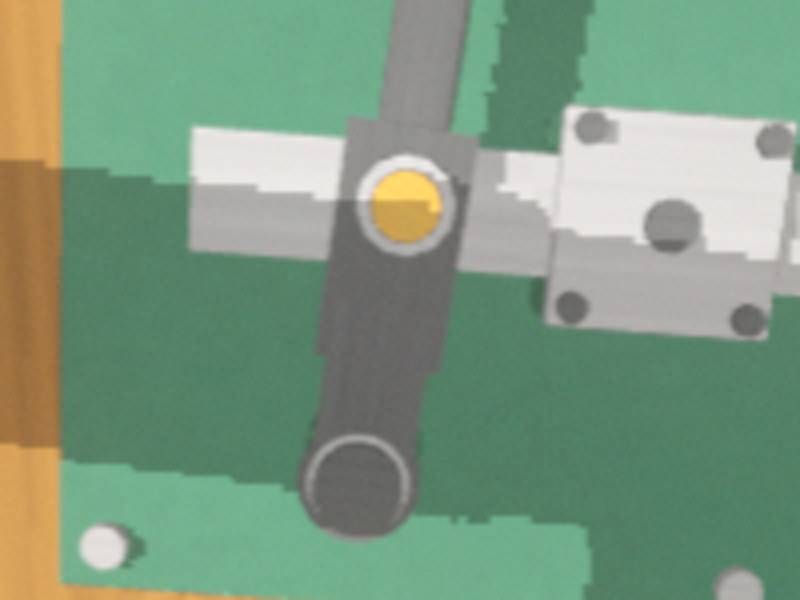

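```bash
python3 - <<'E'
from h import *
W=np.load("pics/w6.npz")["W"]
z=lambda a,b:W[60+b//4,156+a//4,2]
print("knob",z(405,205),"collar",[z(405,248),z(364,205),z(448,205),z(405,163)],"fork",z(385,280),z(400,320))
k=z(405,205)-z(385,280);print(k)
if abs(k-.028)<.0025: print(sign_off())
E
```

```text
knob 0.08438338173970233 collar [np.float64(0.06152504921557772), np.float64(0.061204664371213524), np.float64(0.06158376155387346), np.float64(0.06212047541614668)] fork 0.05806091470901953 0.05699877171574147
0.026322467030682806
the job is handed in; nothing more can be done
None
```

The lever is swung in and coupled: the pin passes through the fork and the ram's eye, its collar is seated on the fork, the gripper has let go and is clear, and the job was handed in at about 19.5 s.

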